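# Shut the balance's draught shield and tare

### The arm

A 6-joint arm with a two-finger parallel gripper is mounted at the origin on the work surface. World frame = base frame: x ahead of the robot, y to its left, z up, the work surface at z = 0. Lengths are in mm, angles in rad, forces in N, time in s.
With the tool pointing down it reaches from about 350 to 875 mm from the base axis. Payload 4.2 kg.
Tool frame: the origin (TCP) lies at the very end of the fingers, on their centre line; the grasp point (between the pads) lies 19 mm behind it; z points along the fingers, y is the direction in which the jaws open and shut (so a half turn about z gives the same grasp; the last joint's range is limited). The gripper opens to 85 mm and grips with 20 to 120 N. Pads are 22 mm wide; open, the fingers measure 114 mm over their backs; the gripper's body (76 mm by 85 mm) begins 54 mm behind the grasp point. The pads swing forward as they close: fully open they stand 13 mm farther back than shut.
Start: joints at [-0.882, 0.385, 0.008, 0, -1.194, -0.259], TCP at [260.443, -568.127, 196.212] pointing down, gripper open.
Joint ranges: [-3.14, 3.14], [-1.21, 2.06], [-1.07, 1.41], [-3.16, 2.05], [-2.99, -0.16], [-3.1, 3.1]. Speed limits (rad/s): [2.79, 2.79, 3.14, 3.14, 3.14, 3.14].

### API

Orientations are given as a unit quaternion [x, y, z, w].
In Python, from bench import arm gives the robot as it stands.
- The arm moves only by the tool apply_moves, never from a script. Its argument "plan" is one flat list of numbers, 5 for each row, row after row: the gripper's target within -1 to 1 (shut at 1, half-way at 0, fully open at -1), then the shift along the world's x, y, z in m, then the turn about the world's z in degrees. A call has 1 to 8 rows; each row is the pose to reach, as a shift and turn from the pose commanded when the call began; what a row does not reach only later rows make up. A row lasts 1/12 s, in which the tool goes at most 41.7 mm and 7.16 degrees, less where a joint would pass 70% of its speed; a pose out of reach is approached as far as the arm can. A call with a gripper value outside its range is refused whole. The fingers move at their own pace and stop on an object; the grip force is fixed at half the most. Time passes only in rows, so rows that repeat a pose let the fingers close. It gives the time, the measured TCP pose, the force and the opening at its end, in the units of the state.
- arm.read_state(): the state, without advancing time (a new reading comes with each control period).
- arm.get_image(name): name is "side" or "top"; returns a dict with "color" (480x640x3 uint8, red, green, blue), "range_z" (480x640 float32, mm along the optical axis (not along the pixel's ray), 0 where there is no reading), "camera_matrix" (3x3 intrinsics, pixels), "k1" (the pictures are not rectified: a ray, as slopes to the right and down, at radius r is drawn at 1 + k1 r^2 times it, then the intrinsics apply), "camera_from_world" (4x4, takes a point from world to camera coordinates). Camera axes: x right, y down, z forward; pixel columns grow to the right and rows downward; lengths in mm; the calibration is good to about 2 mm. A picture is of the moment at which its call begins.
- arm.job_done(): hands the job in, once; it reports no verdict.
The state is a dict: "clock": time; "joints": joint angles; "joint_vel": joint speeds; "joint_efforts": joint torques, N m; "position": TCP position; "ee_rot": TCP orientation; "contact_force": force on the tool from outside, world axes, zero at the start; "wrist_torque": the same for the moment, N m; "gripper_width": finger opening in mm.
Only numpy, scipy, OpenCV 4.12 (cv2) and the standard library are available. Lean on these libraries where they do the work, as an engineer would, in place of code of your own. Each camera call takes 0.05 s, during which the arm holds its last target.

### The job

The balance's glass draught shield has been left open: with the fingertips, push the roof pane and both side doors fully shut by their grey tabs, and then, with all three shut, press the tare key on the terminal right down and let it come up again. Push things only, lift nothing, and leave the weighing bottle on the pan and everything else on the bench where it stands.

Things in the scene. Friction and masses are not known exactly. Their poses are not given: they have to be found in the camera images.
- balance: Balance with a glass draught shield, fixed. Origin on the bench under the middle of the weighing chamber; x from its front (which faces the robot within 0.3 rad) to its rear, y to its left. White base x -100 to 170 mm, 190 mm wide; chamber x -91 to 86, solid column behind it. 215 mm wide over the side doors; fixed frame 209 mm tall. With all panes shut, the tab and both ears stand at x = -70 mm.
- roof_slide (a joint): Opening of the framed glass roof pane, m: 0 = shut (all the way to the balance's front, -x, against a rigid stop), up to 0.095 = pushed back (+x). Starts 0.04 to 0.09. About 1.5 N of friction plus 8 N per m/s; stays where it is left.
- left_door (a joint): Opening of the left (+y) framed glass side door, m: 0 = shut (all the way to the balance's front, -x, rigid stop), up to 0.095 = pushed back (+x). Starts 0.04 to 0.09. About 1.5 N of friction plus 8 N per m/s; stays where it is left.
- right_door (a joint): Opening of the right (-y) framed glass side door, m: 0 = shut (all the way to the balance's front, -x, rigid stop), up to 0.095 = pushed back (+x). Starts 0.04 to 0.09. About 1.5 N of friction plus 8 N per m/s; stays where it is left.
- roof_tab (a point): Middle of the top edge of the roof pane's upright tab, moving with the pane; axes as the balance's. A grey plate 12 mm thick (x), 60 mm wide (y), standing 35 mm above the pane, top 251 mm above the bench. The flat pane (190 mm wide, upper face 216 mm above the bench) runs from 15 mm in front of this point to 155 mm behind it.
- left_ear (a point): Middle of the top edge of the left door's ear, moving with the door; axes as the balance's. A grey upright plate 12 mm thick (x), 50 mm tall, top 225 mm above the bench (20 mm above the door), standing out 40 mm from the door's face to the balance's left (107 to 147 mm off its centre line; this point at 127). Free space beside the door before and behind the ear, down to the bench.
- right_ear (a point): Middle of the top edge of the right door's ear, moving with the door; axes as the balance's. A grey upright plate 12 mm thick (x), 50 mm tall, top 225 mm above the bench (20 mm above the door), standing out 40 mm from the door's face to the balance's right (107 to 147 mm off its centre line; this point at 127). Free space beside the door before and behind the ear, down to the bench.
- terminal: Separate white control terminal, fixed to the bench left of the balance: 130 x 120 mm, 32 mm tall, dark blank display on its far half and the tare key on its near half. Origin under its centre, x towards the display.
- key (a joint): Travel of the tare key in m: 0 = up, 0.006 = fully down (about 4 N); it springs back. It counts as pressed beyond 0.004.
- key_top (a point): Centre of the top of the tare key: a round grey button 28 mm across, the only key, in a collar 44 mm across; top 54 mm above the bench and 10 mm above the collar, 30 mm nearer than the terminal's centre (-x). Pressed straight down.
- weigh_bottle: Small glass weighing bottle with a brown lid standing on the round pan in the chamber, 39 mm across, 56 mm tall, foot 70 mm above the bench. To be left alone.
- cal_weight: small steel calibration weight with a knob, 32 mm across, 54 mm tall; origin under it. A bystander, to be left alone.
- beaker: empty glass beaker, 68 mm across, 85 mm tall; origin under it. A bystander, to be left alone.
- flask: stoppered conical glass flask, 82 mm across the foot, 132 mm tall; origin under it. A bystander, to be left alone.
- reagent: brown glass jar with a black cap, 64 mm across, 130 mm tall; origin under it. A bystander, to be left alone.
- wash_bottle: white plastic wash bottle, 66 mm across, 185 mm tall with a thin spout; origin under it. A bystander, to be left alone.
- spatula: lab spatula lying flat on the bench, 170 mm long, 10 mm wide, 6 mm thick; origin under it. A bystander, to be left alone.
Things that resemble listed ones, but are neither listed nor needed, are in the scene too. Leave any orange or pink look-alike of the terminal alone.

How it is judged:
By the outcome, as a careful person would: the job done as asked, in the order asked, and still so for the second after the job is handed in, with the robot touching nothing.
It also fails if it takes over 61 s, if anything falls off the work surface, if the arm or the gripper's body presses on something with over 40 N, if the wrist force passes 120 N, or if a joint passes its speed limit or range.

## Working session

There is one attempt and no reset: what is moved stays moved. The work goes in short steps, Python scripts to look and compute and a tool call to move; the robot and the scene stay as the last step left them, time stands still between calls to the robot, and variables do not carry over. Pictures are saved under pics/ and viewed, and the job is handed in when it is done.

Besides the shell and the picture viewer there is one more tool, called by a JSON object that holds its "fn" and its "kwargs", one argument or row to a line. apply_moves: Moves the arm, as the interface text tells. Its arguments: {"type":"object","properties":{"plan":{"type":"array","items":{"type":"number"}}},"required":["plan"]}

```bash
ls; mkdir -p pics; cat > h.py <<'E'
import numpy as np, cv2
from bench import arm
def get(n):
    d=arm.get_image(n); np.savez(f'{n}.npz',**d); return d
def ld(n): return dict(np.load(f'{n}.npz'))
def ray(d,u,v):
    K=np.array(d['camera_matrix']);k=float(d['k1'])
    q=np.array([(u-K[0,2])/K[0,0],(v-K[1,2])/K[1,1]]);s=q.copy()
    for _ in range(20): s=q/(1+k*(s@s))
    T=np.array(d['camera_from_world']);R=T[:3,:3];t=T[:3,3]
    return -R.T@t, R.T@np.array([s[0],s[1],1.])
def onz(d,u,v,z):
    o,r=ray(d,u,v); return o+r*(z-o[2])/r[2]
def dep(d,u,v):
    o,r=ray(d,u,v); return o+r*float(d['range_z'][int(v),int(u)])
def proj(d,p):
    T=np.array(d['camera_from_world']);c=T[:3,:3]@np.array(p)+T[:3,3];s=c[:2]/c[2];s=s*(1+float(d['k1'])*(s@s));K=np.array(d['camera_matrix'])
    return K[0,0]*s[0]+K[0,2],K[1,1]*s[1]+K[1,2]
E
python3 - <<'E'
from h import *
for n in('side','top'):
    d=get(n);cv2.imwrite(f'pics/{n}0.png',d['color'][:,:,::-1])
    o,_=ray(d,320,240);print(n,o,d['k1'])
print(arm.read_state())
E
```

```text
pics
side [ 834.39371932  928.41724599 1137.84319602] -0.10086856983608973
top [ 302.63277142   33.68458785 1385.19159069] -0.1628616496038231
{'clock': 0.1, 'joints': array([-8.82442263e-01,  3.85457416e-01,  6.76123710e-03, -4.40198063e-04,
       -1.19399063e+00, -2.58623743e-01]), 'joint_vel': array([-0.00014595,  0.00045978,  0.00478047,  0.00172831,  0.00138857,
       -0.00022574]), 'joint_efforts': array([-5.19090172e-04, -3.93318880e+01,  1.88929904e+01,  4.19793069e+00,
       -2.57052234e-03,  6.75234034e-06]), 'position': array([ 260.17302117, -567.62516991,  195.24320001]), 'ee_rot': array([-2.13136278e-01,  9.77022002e-01,  9.34533945e-04, -2.48949424e-04]), 'contact_force': array([-0.24855295, -0.19308677,  0.1764024 ]), 'wrist_torque': array([-0.06929966,  0.01228295,  0.00837553]), 'gripper_width': 85.68261655856045}
```

View pics/side0.png

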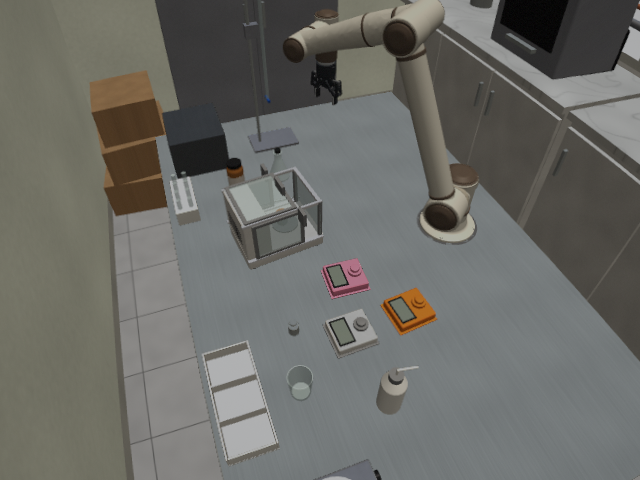

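View pics/top0.png

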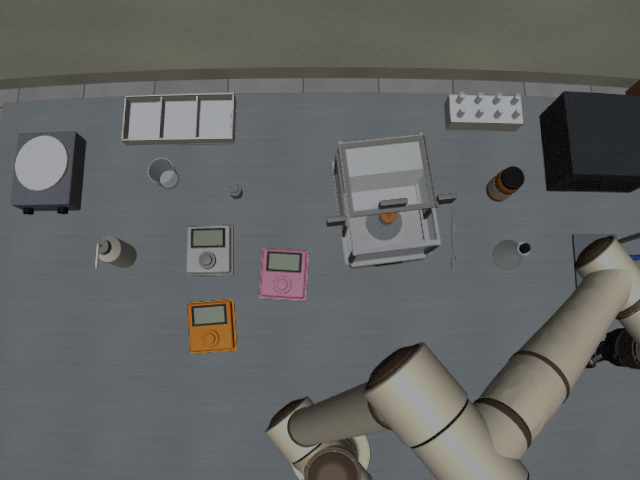

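The top view shows three terminals: white at (210,250), pink at (284,274) and orange at (212,325). The white one, with its key at (207,260), fits the description. The tabs are the roof tab near (393,203), the left ear near (335,220) and the right ear near (447,199). I'll check these in close crops.

```bash
python3 - <<'E'
from h import *
d=ld('top');c=d['color'][:,:,::-1]
a=cv2.resize(c[120:275,320:470],None,fx=4,fy=4,interpolation=cv2.INTER_CUBIC)
cv2.imwrite('pics/c1.png',a[:600])
b=cv2.resize(c[215:285,175:245],None,fx=6,fy=6,interpolation=cv2.INTER_CUBIC)
s=ld('side')['color'][:,:,::-1]
e=cv2.resize(s[150:270,215:335],None,fx=4,fy=4,interpolation=cv2.INTER_CUBIC)
cv2.imwrite('pics/c2.png',b);cv2.imwrite('pics/c3.png',e)
E
```

```text
(no output)
```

View pics/c1.png

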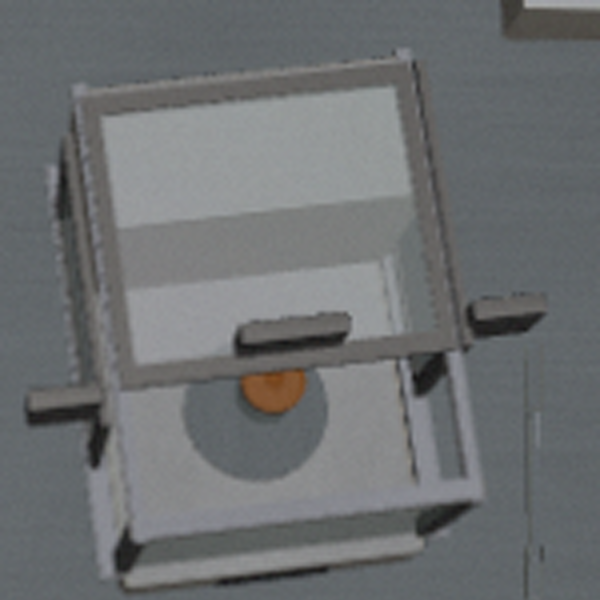

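View pics/c2.png

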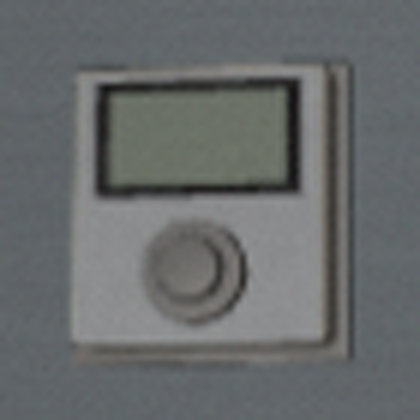

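View pics/c3.png

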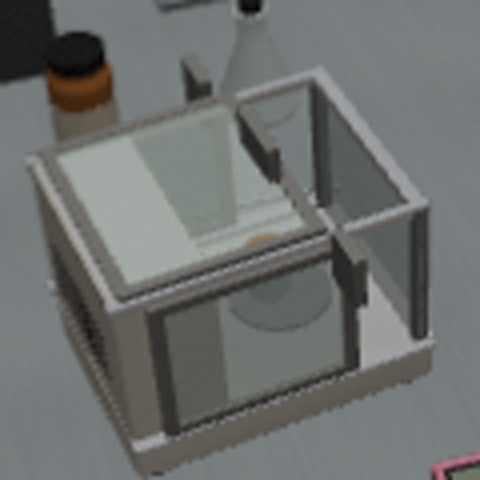

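```bash
python3 - <<'E'
from h import *
d=ld('top');f=lambda x,y:((x+.5)/4-.5+320,(y+.5)/4-.5+120)
P={}
for n,x,y,z in [('tab',294,326,251),('tabL',238,334,251),('tabR',350,319,251),('L',63,402,225),('Lout',26,405,225),('R',508,310,225),('Rout',546,303,225),('FL',130,538,209),('FR',482,495,209),('BL',80,88,209),('BR',405,53,209),('lid',275,390,126)]:
    P[n]=onz(d,*f(x,y),z);print(n,P[n].round(1),np.round(f(x,y),1))
g=lambda x,y:((x+.5)/6-.5+175,(y+.5)/6-.5+215)
print('key',onz(d,*g(188,268),54).round(1),g(188,268))
for n,x,y in[('tl',80,68),('tr',325,68),('br',325,345),('bl',75,342)]:print(n,onz(d,*g(x,y),32).round(1))
for a,b in(('tabR','tabL'),('Rout','Lout'),('R','L'),('FR','FL'),('BR','BL'),('FL','BL'),('FR','BR')):
    v=P[b]-P[a];print(a,b,np.hypot(*v[:2]).round(1),np.degrees(np.arctan2(v[1],v[0])).round(2))
s=ld('side')
for n,p in P.items():print(n,np.round(proj(s,p),1))
# obstacles
for n,u,v,z in[('reagent',511,178,130),('flaskstopper',524,248,132),('wash',104,247,170),('spat',453,240,6),('spat1',452,208,6),('spat2',453,270,6)]:print(n,onz(d,u,v,z).round(0))
E
```

```text
tab [ 580.  -134.6  251. ] [393.1 201.1]
tabL [ 575.6 -104.2  251. ] [379.1 203.1]
tabR [ 583.9 -165.1  251. ] [407.1 199.4]
L [543.9 -10.9 225. ] [335.4 220.1]
Lout [542.3   9.3 225. ] [326.1 220.9]
R [ 595.7 -258.5  225. ] [446.6 197.1]
Rout [ 599.8 -280.2  225. ] [456.1 195.4]
FL [471.3 -47.4 209. ] [352.1 254.1]
FR [ 494.5 -243.   209. ] [440.1 243.4]
BL [729.7 -23.1 209. ] [339.6 141.6]
BR [ 751.9 -210.5  209. ] [420.9 132.9]
lid [ 571.5 -140.7  126. ] [388.4 217.1]
key [481.7 304.7  54. ] (205.91666666666666, 259.25)
tl [570.7 358.4  32. ]
tr [570.1 252.9  32. ]
br [452.1 250.4  32. ]
bl [453.4 356.6  32. ]
tabR tabL 61.4 97.79
Rout Lout 295.2 101.23
R L 252.9 101.82
FR FL 196.9 96.76
BR BL 188.7 96.77
FL BL 259.5 5.38
FR BR 259.5 7.2
tab [278.1 181. ]
tabL [282.3 186.6]
tabR [274.2 175.5]
L [302.  209.8]
Lout [304.7 214.1]
R [263.6 165.9]
Rout [260.7 162.5]
FL [320.6 200.6]
FR [294.1 166. ]
BL [241.  226.1]
BR [221. 189.]
lid [282.5 208.6]
reagent [ 669. -447.  130.]
flaskstopper [ 495. -466.  132.]
wash [495. 523. 170.]
spat [ 536. -325.    6.]
spat1 [ 622. -327.    6.]
spat2 [ 458. -322.    6.]
```

Checks against the given sizes hold: chamber frame length 259.5 mm (expect 261), tab width 61 mm (60), ears at 126 mm off the centre line (127), key height and terminal size plausible. The balance origin is about (573.3, -134.9), yaw about 6.6°. Openings are roof about 77 mm, left about 55 mm and right about 78 mm. First move: right ear, lifting and shutting the gripper.

{"fn": "apply_moves", "kwargs": {
  "plan": [1, 0, 0, 0.04, 0, 1, 0, 0, 0.08, -6, 1, 0.02, 0.02, 0.11, -12, 1, 0.05, 0.045, 0.124, -18, 1, 0.08, 0.07, 0.124, -18, 1, 0.11, 0.095, 0.124, -18, 1, 0.14, 0.12, 0.124, -18, 1, 0.17, 0.145, 0.124, -18]
}}

```text
clock: 0.77
position: [431.4, -421.5, 319.9]
ee_rot: [-0.058, 0.998, 0.0, -0.0]
contact_force: [0.6, -1.3, -0.5]
gripper_width: -0.2
```

{"fn": "apply_moves", "kwargs": {
  "plan": [1, 0.03, 0.025, 0, 0, 1, 0.06, 0.05, 0, 0, 1, 0.09, 0.075, 0, 0, 1, 0.12, 0.1, 0, 0, 1, 0.15, 0.125, 0, 0, 1, 0.18, 0.15, 0, 0, 1, 0.198, 0.162, 0, 0, 1, 0.198, 0.162, 0, 0]
}}

```text
clock: 1.43
position: [631.5, -257.6, 317.4]
ee_rot: [-0.06, 0.998, 0.001, -0.001]
contact_force: [-1.4, 0.1, -1.5]
gripper_width: 0.2
```

```bash
python3 - <<'E'
from h import *
for n in('side','top'):
    d=get(n);cv2.imwrite(f'pics/{n}1.png',d['color'][:,:,::-1])
s=arm.read_state();print(s)
E
```

```text
{'clock': 1.5333, 'joints': array([-1.55579747e-01,  4.40746512e-01,  3.93489046e-01, -8.94146295e-05,
       -1.52608704e+00, -1.29809931e+00]), 'joint_vel': array([-0.0313018 , -0.02905541, -0.00803223,  0.00716119, -0.00184475,
        0.00133295]), 'joint_efforts': array([ 9.79130231e-01, -4.25744319e+01,  2.03517759e+01,  4.42769364e+00,
        3.03619425e-02, -9.77613236e-03]), 'position': array([ 628.72881054, -260.33800372,  318.77548012]), 'ee_rot': array([-5.85230719e-02,  9.98285242e-01,  3.14390860e-04, -1.23549738e-03]), 'contact_force': array([-0.39021288,  0.52377161,  0.27023797]), 'wrist_torque': array([-0.07226288,  0.03596772, -0.03109598]), 'gripper_width': -0.16937091155753875}
```

View pics/side1.png

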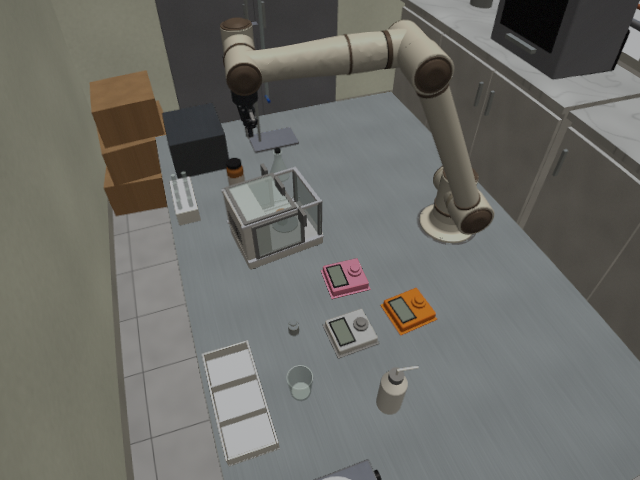

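The gripper is behind the right ear with its jaw axis at 96.7°, matching the balance. Descending.

{"fn": "apply_moves", "kwargs": {
  "plan": [1, 0, 0, -0.03, 0, 1, 0, 0, -0.06, 0, 1, 0, 0, -0.09, 0, 1, 0, 0, -0.11, 0, 1, 0, 0, -0.129, 0, 1, 0, 0, -0.129, 0]
}}

```text
clock: 2.03
position: [624.6, -261.4, 186.5]
ee_rot: [-0.057, 0.998, 0.002, -0.004]
contact_force: [-0.4, 0.5, -0.5]
gripper_width: -0.2
```

```bash
python3 - <<'E'
from h import *
d=get('side');c=d['color'][:,:,::-1]
cv2.imwrite('pics/s2.png',cv2.resize(c[100:260,200:340],None,fx=4,fy=4)[:600])
E
```

```text
(no output)
```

View pics/s2.png

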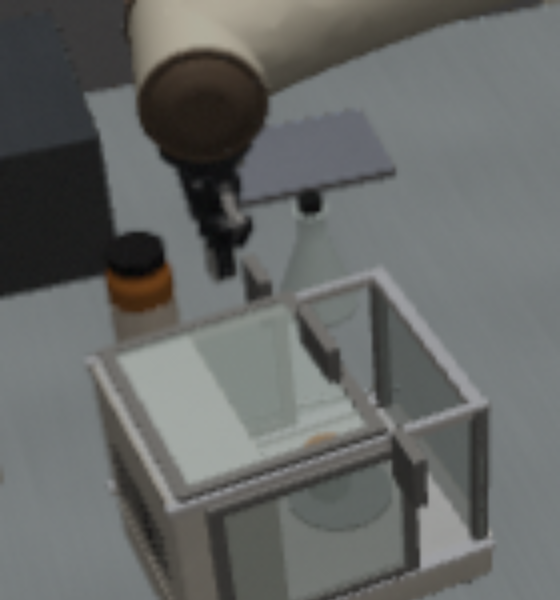

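The fingertips (crop about (220,270)) are behind the right ear (crop (257,275)) and clear of the door. Pushing.

{"fn": "apply_moves", "kwargs": {
  "plan": [1, -0.012, -0.0014, 0, 0, 1, -0.024, -0.0028, 0, 0, 1, -0.036, -0.0042, 0, 0, 1, -0.048, -0.0056, 0, 0, 1, -0.06, -0.007, 0, 0, 1, -0.07, -0.008, 0, 0, 1, -0.08, -0.0092, 0, 0, 1, -0.08, -0.0092, 0, 0]
}}

```text
clock: 2.75
position: [547.1, -271.0, 192.9]
ee_rot: [-0.057, 0.998, -0.0, 0.001]
contact_force: [-0.2, 0.5, -0.0]
gripper_width: -0.0
```

{"fn": "apply_moves", "kwargs": {
  "plan": [1, -0.003, -0.0003, 0, 0, 1, -0.006, -0.0007, 0, 0, 1, -0.009, -0.001, 0, 0, 1, -0.011, -0.0013, 0, 0, 1, -0.011, -0.0013, 0, 0]
}}

```text
clock: 3.17
position: [537.3, -271.6, 191.1]
ee_rot: [-0.058, 0.998, 0.0, -0.0]
contact_force: [0.2, 0.7, -0.7]
gripper_width: -0.3
```

{"fn": "apply_moves", "kwargs": {
  "plan": [1, -0.002, -0.0002, 0, 0, 1, -0.004, -0.0005, 0, 0, 1, -0.004, -0.0005, 0, 0, 1, -0.004, -0.0005, 0, 0]
}}

```text
clock: 3.5
position: [533.4, -272.1, 191.2]
ee_rot: [-0.058, 0.998, -0.0, 0.0]
contact_force: [-0.2, -0.4, 0.4]
gripper_width: -0.0
```

```bash
python3 - <<'E'
from h import *
d=get('side');c=d['color'][:,:,::-1]
cv2.imwrite('pics/s3.png',cv2.resize(c[100:260,200:340],None,fx=4,fy=4)[:600])
print(arm.read_state()['contact_force'],arm.read_state()['position'])
E
```

```text
[-0.53409934  0.35164707 -0.2675944 ] [ 533.49778904 -272.14837763  191.24740176]
```

View pics/s3.png

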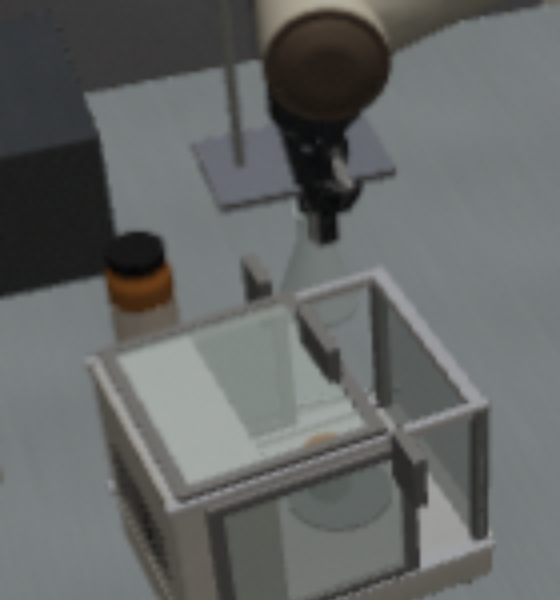

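The right door did not move; the fingers went past it. I'll compare the fingertip's appearance with its predicted pixel.

```bash
python3 - <<'E'
from h import *
d=ld('side');p=arm.read_state()['position'];print(p,proj(d,p))
t=get('top');cv2.imwrite('pics/t3.png',cv2.resize(t['color'][120:270,320:520,::-1],None,fx=4,fy=4))
print(proj(t,p))
print(proj(d,[595.7,-258.5,225]),proj(d,[595.7,-258.5,175]))
E
```

```text
[ 533.49778904 -272.14837763  191.24740176] (np.float64(280.9198943647356), np.float64(167.66730296605473))
(np.float64(450.3103299390355), np.float64(227.55302173695677))
(np.float64(263.5973568130572), np.float64(165.9384733288474)) (np.float64(264.86087927468617), np.float64(177.69192332146707))
```

View pics/t3.png

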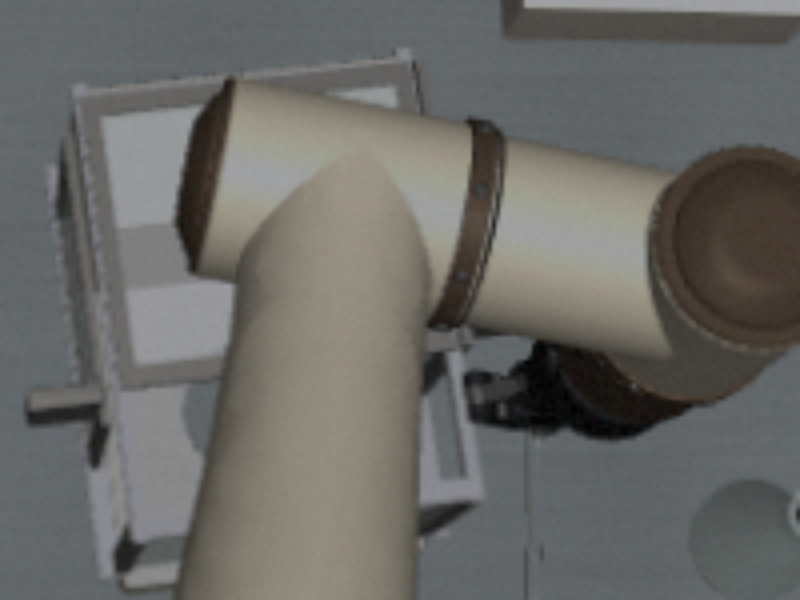

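```bash
python3 - <<'E'
from h import *
t=ld('top');d=ld('side')
print(proj(t,[0,0,0]),proj(d,[0,0,0]))
for v in range(212,232,2):
  print(v,[tuple(int(x) for x in dep(t,u,v)) for u in range(436,466,4)])
print()
for v in range(146,166,2):
  print(v,[tuple(int(x) for x in dep(d,u,v)) for u in range(274,290,3)])
E
```

```text
(np.float64(329.26254032668623), np.float64(453.4426623216)) (np.float64(446.14405801263183), np.float64(222.2848553251313))
212 [(611, -283, 4), (612, -295, -2), (611, -305, 3), (536, -231, 337), (532, -235, 354), (526, -235, 382), (523, -239, 397), (516, -237, 430)]
214 [(536, -211, 319), (536, -219, 318), (537, -228, 314), (534, -232, 331), (529, -235, 352), (523, -236, 379), (519, -239, 397), (513, -239, 423)]
216 [(532, -211, 317), (531, -217, 324), (531, -226, 324), (529, -232, 331), (525, -236, 349), (520, -237, 373), (516, -240, 392), (510, -240, 419)]
218 [(528, -210, 319), (527, -218, 321), (527, -226, 322), (525, -232, 332), (522, -236, 346), (518, -239, 367), (514, -241, 386), (511, -246, 399)]
220 [(524, -211, 317), (524, -219, 318), (523, -226, 322), (522, -233, 327), (519, -237, 342), (515, -239, 363), (511, -242, 381), (508, -246, 396)]
222 [(521, -211, 314), (520, -218, 318), (521, -228, 311), (528, -245, 279), (528, -253, 279), (521, -252, 314), (509, -245, 371), (505, -248, 389)]
224 [(538, -235, 207), (515, -218, 319), (517, -228, 312), (521, -241, 292), (525, -25
[... 881 characters left out ...]
, (529, -246, 272), (518, -248, 268), (408, -606, 0)]
154 [(507, -470, 107), (543, -273, 250), (536, -258, 258), (526, -259, 255), (426, -594, 3), (413, -592, 1)]
156 [(509, -463, 103), (543, -276, 240), (538, -254, 253), (526, -258, 248), (430, -581, 2), (417, -579, 0)]
158 [(508, -471, 88), (543, -276, 231), (538, -255, 244), (527, -259, 239), (432, -574, -2), (420, -569, -2)]
160 [(509, -469, 80), (500, -455, 87), (538, -257, 235), (525, -267, 225), (437, -557, 0), (427, -546, 4)]
162 [(510, -469, 70), (501, -457, 76), (491, -447, 81), (476, -460, 67), (441, -543, 0), (429, -540, 0)]
164 [(512, -463, 65), (502, -453, 70), (492, -444, 74), (477, -456, 61), (444, -533, -2), (431, -535, -6)]
```

```bash
python3 - <<'E'
from h import *
t=ld('top');d=ld('side')
a=cv2.resize(t['color'][200:240,425:475,::-1],None,fx=12,fy=12)
cv2.imwrite('pics/t4.png',a)
a=cv2.resize(d['color'][130:180,255:305,::-1],None,fx=11,fy=11)
cv2.imwrite('pics/t5.png',a)
E
```

```text
(no output)
```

View pics/t4.png

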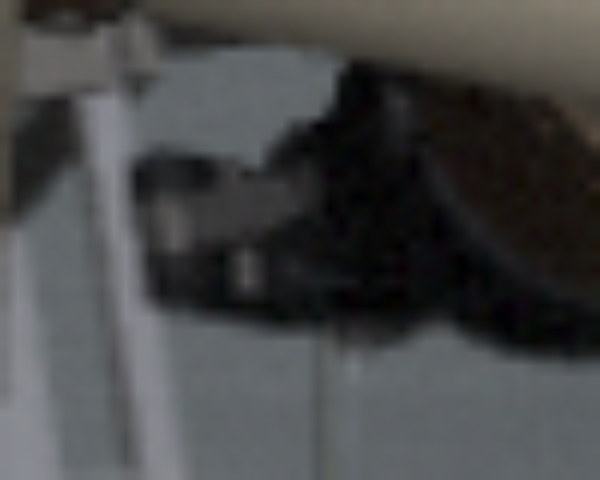

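View pics/t5.png

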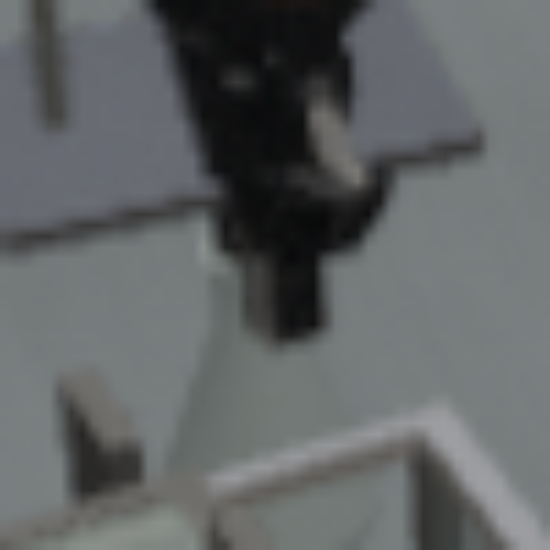

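```bash
python3 - <<'E'
from h import *
t=ld('top');d=ld('side')
for z in (191,221,235): 
  p=[533.5,-272.1,z];print(z,proj(t,p),proj(d,p))
# ray intersection of tip pixel with reported-xy, and least squares
o,r=ray(d,280.6,160.3)
for z in(191,215,220,225,230):print(onz(d,280.6,160.3,z).round(1))
E
```

```text
191 (np.float64(450.26283150516224), np.float64(227.57288240172417)) (np.float64(280.9275663373479), np.float64(167.73306005430294))
221 (np.float64(453.55160907809125), np.float64(224.9890763032957)) (np.float64(280.4061939063321), np.float64(160.6661981396669))
235 (np.float64(455.1407836396532), np.float64(223.73988191501437)) (np.float64(280.15861870638173), np.float64(157.30265242613802))
[ 522.4 -313.2  191. ]
[ 530.3 -281.7  215. ]
[ 532.  -275.2  220. ]
[ 533.6 -268.6  225. ]
[ 535.3 -262.   230. ]
```

Both views and the depth agree: the real fingertips are about 30 mm above the reported TCP (tip near z = 222 when 191 is reported), so they slid over the ear's 225 mm top. I'll go up, back, and down again to reported 163 (true about 193). That is safe for the gripper body under either reading.

{"fn": "apply_moves", "kwargs": {
  "plan": [1, 0, 0, 0.03, 0, 1, 0.02, 0.0023, 0.06, 0, 1, 0.05, 0.0058, 0.06, 0, 1, 0.08, 0.0092, 0.06, 0, 1, 0.096, 0.011, 0.06, 0, 1, 0.096, 0.011, 0.03, 0, 1, 0.096, 0.011, 0, 0, 1, 0.096, 0.011, -0.028, 0]
}}

```text
clock: 4.27
position: [629.8, -260.8, 161.7]
ee_rot: [-0.058, 0.998, 0.0, 0.0]
contact_force: [-0.1, -0.3, -1.2]
gripper_width: 0.1
```

{"fn": "apply_moves", "kwargs": {
  "plan": [1, 0, 0, 0, 0, 1, -0.01, -0.0012, 0, 0, 1, -0.02, -0.0023, 0, 0, 1, -0.03, -0.0035, 0, 0]
}}

```text
clock: 4.6
position: [600.5, -264.8, 164.6]
ee_rot: [-0.058, 0.998, -0.0, 0.002]
contact_force: [3.2, -0.0, -1.9]
gripper_width: -0.2
```

```bash
python3 - <<'E'
from h import *
d=get('side');c=d['color'][:,:,::-1]
cv2.imwrite('pics/s4.png',cv2.resize(c[120:220,215:315],None,fx=6,fy=6))
s=arm.read_state();print(s['contact_force'],s['position'],proj(d,s['position']),proj(d,s['position']+[0,0,30]))
E
```

```text
[ 0.08588317  1.11155966 -1.18690563] [ 597.93237264 -264.96626275  165.02223159] (np.float64(263.9833313637157), np.float64(178.99784845573518)) (np.float64(263.2240803993789), np.float64(172.0777909301039))
```

View pics/s4.png

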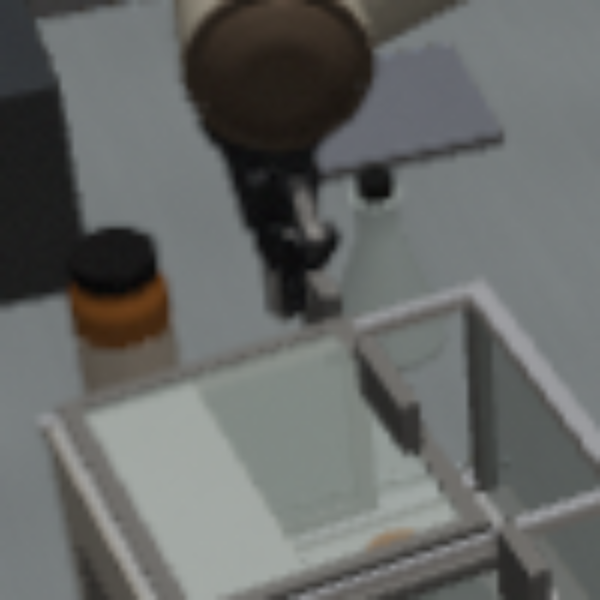

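Contact (3.2 N) and the ear has moved forward. Continuing.

{"fn": "apply_moves", "kwargs": {
  "plan": [1, -0.01, -0.0012, 0, 0, 1, -0.02, -0.0023, 0, 0, 1, -0.03, -0.0035, 0, 0, 1, -0.04, -0.0046, 0, 0, 1, -0.049, -0.0057, 0, 0, 1, -0.055, -0.0064, 0, 0, 1, -0.058, -0.0067, 0, 0, 1, -0.058, -0.0067, 0, 0]
}}

```text
clock: 5.32
position: [539.8, -271.3, 162.9]
ee_rot: [-0.057, 0.998, 0.0, -0.001]
contact_force: [0.0, 1.0, 0.6]
gripper_width: 0.2
```

{"fn": "apply_moves", "kwargs": {
  "plan": [1, -0.002, -0.0002, 0, 0, 1, -0.004, -0.0005, 0, 0, 1, -0.006, -0.0007, 0, 0, 1, -0.006, -0.0007, 0, 0]
}}

```text
clock: 5.65
position: [535.0, -271.9, 162.7]
ee_rot: [-0.058, 0.998, 0.0, -0.001]
contact_force: [0.5, 0.1, -0.5]
gripper_width: -0.0
```

Pushing a little further until the stop shows as force.

{"fn": "apply_moves", "kwargs": {
  "plan": [1, -0.002, -0.0002, 0, 0, 1, -0.004, -0.0005, 0, 0, 1, -0.004, -0.0005, 0, 0, 1, -0.004, -0.0005, 0, 0]
}}

```text
clock: 5.98
position: [534.2, -272.0, 162.8]
ee_rot: [-0.058, 0.998, -0.0, 0.003]
contact_force: [7.2, 1.1, -3.7]
gripper_width: -0.1
```

```bash
python3 - <<'E'
from h import *
d=get('side');c=d['color'][:,:,::-1]
cv2.imwrite('pics/s5.png',cv2.resize(c[120:220,235:335],None,fx=6,fy=6))
s=arm.read_state();print(s['contact_force'],s['position'],proj(d,s['position']),proj(d,s['position']+[0,0,30]),proj(d,[518.4,-269,225]))
E
```

```text
[ 7.9298111   0.89635979 -3.91474898] [ 534.12138231 -272.01146784  162.78094106] (np.float64(281.2429638288356), np.float64(174.26369092218917)) (np.float64(280.73075494692716), np.float64(167.3723247854105)) (np.float64(284.8761458933915), np.float64(159.29132738595905))
```

View pics/s5.png

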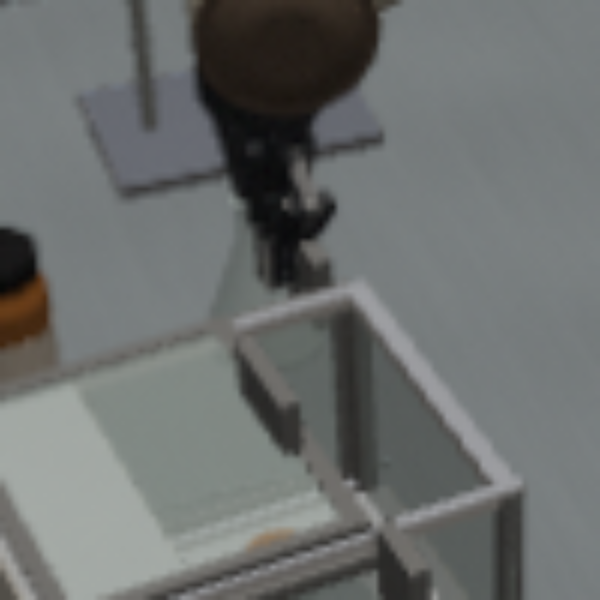

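The right door is against the stop: steady 8 N at the expected place (fingers at balance x = -54.7, expected -53). Backing off, lifting, and going behind the roof tab.

{"fn": "apply_moves", "kwargs": {
  "plan": [1, 0.02, 0.0023, 0, 0, 1, 0.02, 0.0023, 0.04, 0, 1, 0.02, 0.0023, 0.08, 0, 1, 0.03, 0.01, 0.12, 0, 1, 0.045, 0.04, 0.137, 0, 1, 0.06, 0.075, 0.137, 0, 1, 0.075, 0.11, 0.137, 0, 1, 0.082, 0.142, 0.137, 0]
}}

```text
clock: 6.7
position: [613.8, -129.0, 299.9]
ee_rot: [-0.058, 0.998, 0.0, -0.001]
contact_force: [-0.2, 0.0, -0.8]
gripper_width: -0.2
```

{"fn": "apply_moves", "kwargs": {
  "plan": [1, 0, 0, 0, 0, 1, 0, 0, 0, 0]
}}

```text
clock: 6.87
position: [613.1, -129.0, 299.7]
ee_rot: [-0.059, 0.998, -0.0, -0.001]
contact_force: [-0.4, -0.4, -0.3]
gripper_width: 0.2
```

```bash
python3 - <<'E'
from h import *
d=get('side');c=d['color'][:,:,::-1]
cv2.imwrite('pics/s6.png',cv2.resize(c[100:220,215:335],None,fx=5,fy=5))
s=arm.read_state();print(s['contact_force'],s['position'],proj(d,s['position']),proj(d,s['position']+[0,0,30]))
E
```

```text
[-0.17129495 -1.05327458 -0.23170275] [ 612.96954692 -130.1180526   299.85824762] (np.float64(267.0230125435204), np.float64(171.68276826267936)) (np.float64(266.2072267280548), np.float64(163.66825138930415))
```

View pics/s6.png

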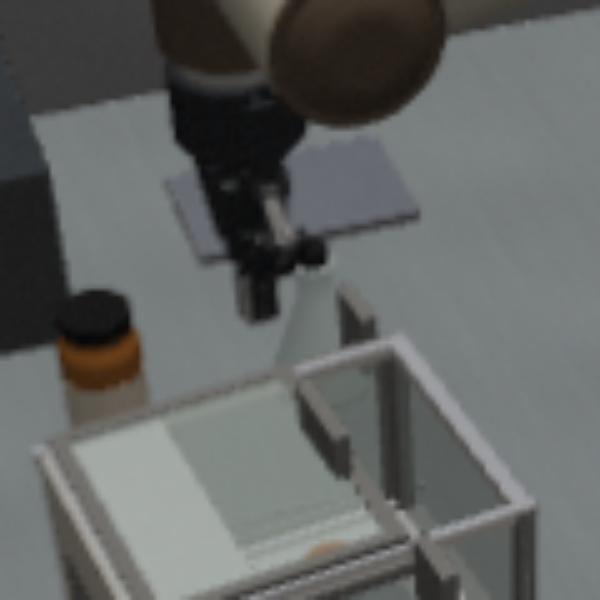

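The tip is at about (266.4,163.6), exactly the +30 mm prediction, and the right ear now stands at the front. Descending to true z of about 230 (reported 200) behind the roof tab.

{"fn": "apply_moves", "kwargs": {
  "plan": [1, 0, 0, -0.03, 0, 1, 0, 0, -0.06, 0, 1, 0, 0, -0.08, 0, 1, 0, 0, -0.09, 0, 1, 0, 0, -0.097, 0, 1, 0, 0, -0.1, 0, 1, 0, 0, -0.1, 0]
}}

```text
clock: 7.5
position: [613.6, -131.2, 200.6]
ee_rot: [-0.057, 0.998, -0.0, 0.0]
contact_force: [-0.0, -0.2, -0.1]
gripper_width: -0.0
```

{"fn": "apply_moves", "kwargs": {
  "plan": [1, -0.01, -0.0012, 0, 0, 1, -0.02, -0.0023, 0, 0, 1, -0.03, -0.0035, 0, 0, 1, -0.04, -0.0046, 0, 0]
}}

```text
clock: 7.83
position: [573.3, -135.4, 201.4]
ee_rot: [-0.058, 0.998, -0.0, 0.002]
contact_force: [2.3, -0.8, -0.6]
gripper_width: -0.1
```

```bash
python3 - <<'E'
from h import *
d=get('side');c=d['color'][:,:,::-1]
cv2.imwrite('pics/s7.png',cv2.resize(c[100:220,215:335],None,fx=5,fy=5))
s=arm.read_state();print(s['contact_force'],s['position'],proj(d,s['position']),proj(d,s['position']+[0,0,30]))
E
```

```text
[-2.07503437 -0.05157712 -1.45621978] [ 570.83752856 -135.47300229  201.49456714] (np.float64(281.8062850583648), np.float64(192.2628535136741)) (np.float64(281.25142550885573), np.float64(185.01220163348137))
```

View pics/s7.png

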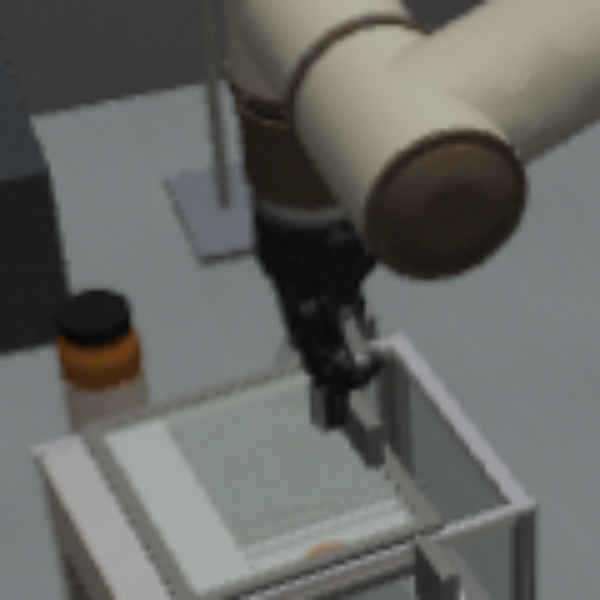

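The roof pane is moving with the tip on its tab. Finishing the stroke.

{"fn": "apply_moves", "kwargs": {
  "plan": [1, -0.01, -0.0012, 0, 0, 1, -0.02, -0.0023, 0, 0, 1, -0.03, -0.0035, 0, 0, 1, -0.038, -0.0044, 0, 0, 1, -0.044, -0.0051, 0, 0, 1, -0.048, -0.0056, 0, 0, 1, -0.05, -0.0058, 0, 0, 1, -0.05, -0.0058, 0, 0]
}}

```text
clock: 8.55
position: [522.3, -140.9, 199.8]
ee_rot: [-0.058, 0.998, 0.0, -0.001]
contact_force: [0.4, 0.2, 0.5]
gripper_width: 0.0
```

{"fn": "apply_moves", "kwargs": {
  "plan": [1, -0.002, -0.0002, 0, 0, 1, -0.004, -0.0005, 0, 0, 1, -0.004, -0.0005, 0, 0, 1, -0.004, -0.0005, 0, 0]
}}

```text
clock: 8.88
position: [519.0, -141.3, 199.7]
ee_rot: [-0.058, 0.998, 0.0, -0.001]
contact_force: [1.1, 1.0, -1.0]
gripper_width: -0.1
```

{"fn": "apply_moves", "kwargs": {
  "plan": [1, -0.002, -0.0002, 0, 0, 1, -0.004, -0.0005, 0, 0, 1, -0.004, -0.0005, 0, 0, 1, -0.004, -0.0005, 0, 0]
}}

```text
clock: 9.22
position: [518.6, -141.4, 199.9]
ee_rot: [-0.058, 0.998, 0.0, 0.003]
contact_force: [7.7, 0.2, -5.8]
gripper_width: -0.1
```

The roof is at its stop (7.7 N, balance x = -55). Now the left ear.

{"fn": "apply_moves", "kwargs": {
  "plan": [1, 0.018, 0.002, 0, 0, 1, 0.02, 0.0023, 0.03, 0, 1, 0.02, 0.0023, 0.065, 0, 1, 0.03, 0.01, 0.1, 0, 1, 0.04, 0.045, 0.1, 0, 1, 0.05, 0.08, 0.1, 0, 1, 0.06, 0.115, 0.1, 0, 1, 0.065, 0.14, 0.1, 0]
}}

```text
clock: 9.88
position: [580.3, 0.1, 299.7]
ee_rot: [-0.058, 0.998, 0.0, -0.001]
contact_force: [0.6, 0.1, -0.0]
gripper_width: 0.0
```

{"fn": "apply_moves", "kwargs": {
  "plan": [1, 0, 0, 0, 0, 1, 0, 0, 0, 0]
}}

```text
clock: 10.05
position: [579.9, -0.8, 299.5]
ee_rot: [-0.059, 0.998, -0.0, -0.001]
contact_force: [-0.1, -1.0, 0.2]
gripper_width: -0.2
```

```bash
python3 - <<'E'
from h import *
d=get('side');c=d['color'][:,:,::-1]
cv2.imwrite('pics/s8.png',cv2.resize(c[100:260,215:375],None,fx=3.7,fy=3.7))
s=arm.read_state();print(s['contact_force'],s['position'],proj(d,s['position']+[0,0,30]))
E
```

```text
[-0.08736724 -0.61641761  0.21314003] [579.85332085  -1.79637915 299.76904826] (np.float64(289.86463792865413), np.float64(187.41085644446355))
```

View pics/s8.png

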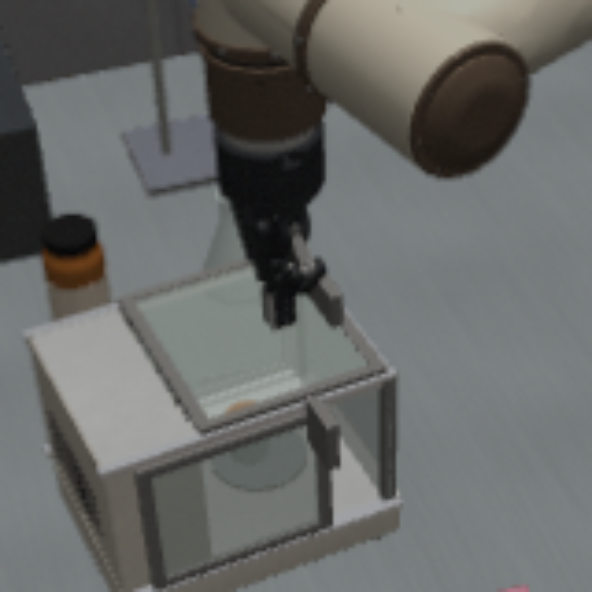

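The roof is shut. The tip is above the free space behind the left ear (ear at crop (322,430)). Descending and pushing.

{"fn": "apply_moves", "kwargs": {
  "plan": [1, 0, 0, -0.03, 0, 1, 0, 0, -0.06, 0, 1, 0, 0, -0.09, 0, 1, 0, 0, -0.115, 0, 1, 0, 0, -0.13, 0, 1, 0, 0, -0.137, 0, 1, 0, 0, -0.137, 0]
}}

```text
clock: 10.68
position: [579.1, -3.3, 161.6]
ee_rot: [-0.057, 0.998, -0.0, -0.002]
contact_force: [0.0, -0.7, 0.3]
gripper_width: 0.1
```

{"fn": "apply_moves", "kwargs": {
  "plan": [1, -0.01, -0.0012, 0, 0, 1, -0.02, -0.0023, 0, 0, 1, -0.03, -0.0035, 0, 0, 1, -0.04, -0.0046, 0, 0, 1, -0.048, -0.0056, 0, 0]
}}

```text
clock: 11.1
position: [532.0, -7.8, 164.7]
ee_rot: [-0.058, 0.998, 0.0, 0.002]
contact_force: [2.0, -1.3, 1.1]
gripper_width: 0.0
```

```bash
python3 - <<'E'
from h import *
d=get('side');c=d['color'][:,:,::-1]
cv2.imwrite('pics/s9.png',cv2.resize(c[100:260,215:375],None,fx=3.7,fy=3.7))
s=arm.read_state();print(s['contact_force'],s['position'],proj(d,s['position']+[0,0,30]))
E
```

```text
[-0.27596579 -0.22514206  0.7698565 ] [530.23316857  -7.8718801  164.49886805] (np.float64(306.8904041130578), np.float64(216.78789891638047))
```

View pics/s9.png

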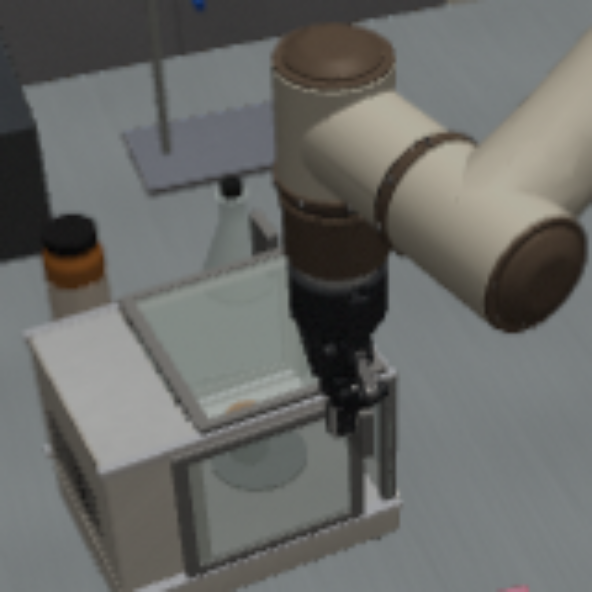

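{"fn": "apply_moves", "kwargs": {
  "plan": [1, -0.008, -0.0009, 0, 0, 1, -0.015, -0.0017, 0, 0, 1, -0.02, -0.0023, 0, 0, 1, -0.023, -0.0027, 0, 0, 1, -0.025, -0.0029, 0, 0, 1, -0.025, -0.0029, 0, 0]
}}

```text
clock: 11.65
position: [506.7, -10.4, 163.1]
ee_rot: [-0.058, 0.998, 0.0, -0.001]
contact_force: [-0.1, -0.0, 0.5]
gripper_width: 0.2
```

{"fn": "apply_moves", "kwargs": {
  "plan": [1, -0.002, -0.0002, 0, 0, 1, -0.004, -0.0005, 0, 0, 1, -0.004, -0.0005, 0, 0, 1, -0.004, -0.0005, 0, 0]
}}

```text
clock: 11.98
position: [503.0, -10.9, 162.9]
ee_rot: [-0.058, 0.998, 0.0, -0.001]
contact_force: [1.1, 0.5, 0.6]
gripper_width: -0.2
```

{"fn": "apply_moves", "kwargs": {
  "plan": [1, -0.002, -0.0002, 0, 0, 1, -0.004, -0.0005, 0, 0, 1, -0.004, -0.0005, 0, 0, 1, -0.004, -0.0005, 0, 0]
}}

```text
clock: 12.32
position: [503.2, -10.8, 163.1]
ee_rot: [-0.058, 0.998, 0.0, 0.004]
contact_force: [11.7, -1.0, -6.0]
gripper_width: -0.1
```

The left door is at its stop (11.7 N). Backing off, lifting, and moving above the key.

{"fn": "apply_moves", "kwargs": {
  "plan": [1, 0.02, 0.0023, 0, 0, 1, 0.02, 0.0023, 0.035, 0, 1, 0.02, 0.01, 0.07, 0, 1, 0.012, 0.045, 0.07, 0, 1, 0.004, 0.085, 0.07, 0, 1, -0.003, 0.125, 0.07, 0, 1, -0.01, 0.165, 0.07, 0, 1, -0.017, 0.205, 0.07, 0]
}}

```text
clock: 12.98
position: [480.9, 194.6, 232.9]
ee_rot: [-0.058, 0.998, -0.0, -0.001]
contact_force: [1.2, 0.8, -0.3]
gripper_width: 0.3
```

{"fn": "apply_moves", "kwargs": {
  "plan": [1, 0, 0.04, 0, 0, 1, 0, 0.08, 0, 0, 1, 0, 0.111, 0, 0, 1, 0, 0.111, 0, 0, 1, 0, 0.111, 0, 0]
}}

```text
clock: 13.4
position: [481.4, 305.5, 231.8]
ee_rot: [-0.059, 0.998, -0.001, -0.001]
contact_force: [0.1, -0.5, 0.4]
gripper_width: 0.1
```

```bash
python3 - <<'E'
from h import *
for n in('side','top'):
    d=get(n);c=d['color'][:,:,::-1];cv2.imwrite(f'pics/{n}10.png',c)
s=arm.read_state();print(s['contact_force'],s['position'])
t=ld('top');d=ld('side')
for p in([503.8,-143,251],[489.2,-16.8,225],[518.4,-269,225]):print(proj(t,p),proj(d,p))
print(proj(d,[481.7,304.7,54]),proj(d,s['position']+[0,0,30]))
cv2.imwrite('pics/c10.png',cv2.resize(t['color'][120:270,320:470,::-1],None,fx=4,fy=4,interpolation=cv2.INTER_CUBIC))
E
```

```text
[-0.38561618 -0.76999264 -0.27104789] [481.85580944 303.76747846 232.58365878]
(np.float64(398.05844459789466), np.float64(235.99707743419398)) (np.float64(300.5269612017732), np.float64(174.10984999399))
(np.float64(338.3438513670647), np.float64(244.91927518804272)) (np.float64(318.56981750056815), np.float64(204.35110823844596))
(np.float64(452.93825211171236), np.float64(231.38810466125204)) (np.float64(284.8761458933915), np.float64(159.29132738595905))
(np.float64(359.7933877395518), np.float64(319.8588489406512)) (np.float64(365.2397213829905), np.float64(273.5266661711582))
```

View pics/c10.png

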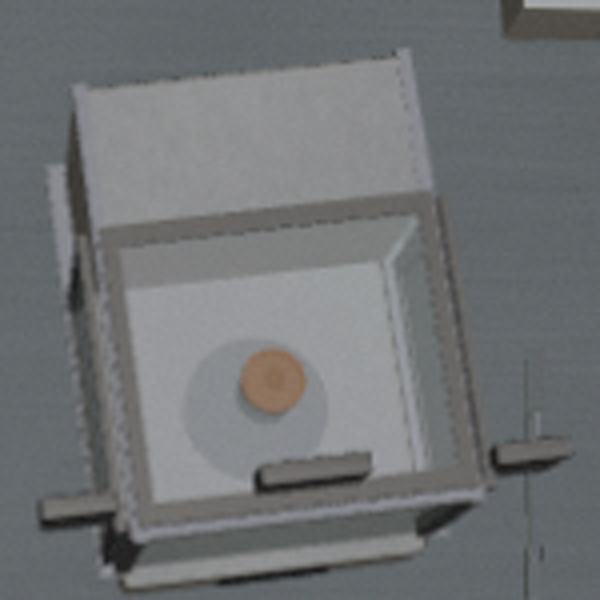

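View pics/side10.png

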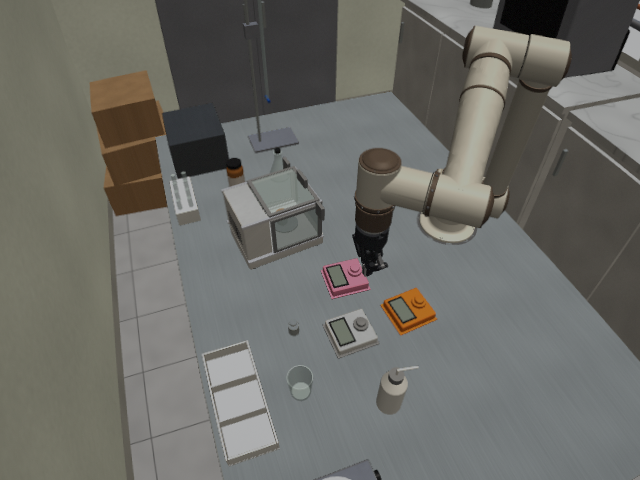

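View pics/top10.png

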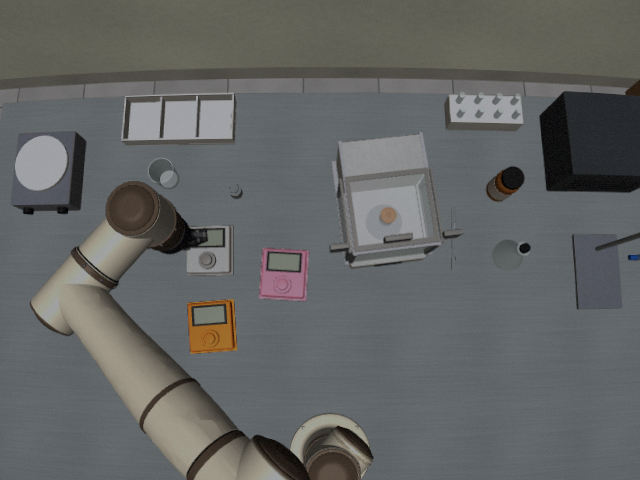

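All three panes appear shut: the roof tab is at (398.7,236.6) against (398.1,236.0) predicted, and the ears are within 2 px. I'll check the key position from the side view too.

```bash
python3 - <<'E'
from h import *
d=ld('side')
a=cv2.resize(d['color'][300:350,335:385,::-1],None,fx=11,fy=11,interpolation=cv2.INTER_CUBIC)
cv2.imwrite('pics/k.png',a)
t=ld('top')
a=cv2.resize(t['color'][220:280,180:240,::-1],None,fx=10,fy=10,interpolation=cv2.INTER_CUBIC)
cv2.imwrite('pics/k2.png',a)
E
```

```text
(no output)
```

View pics/k.png

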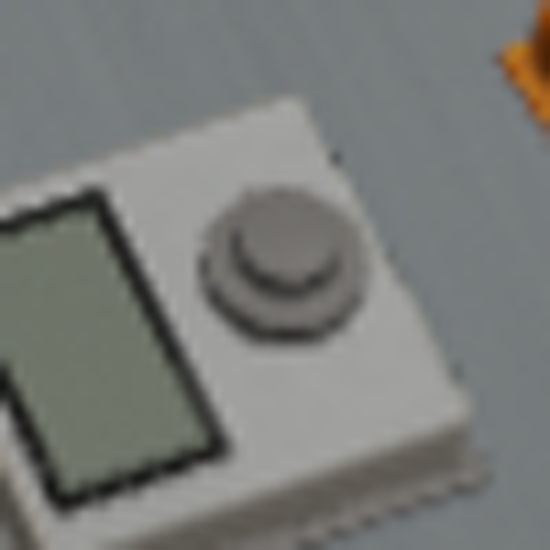

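View pics/k2.png

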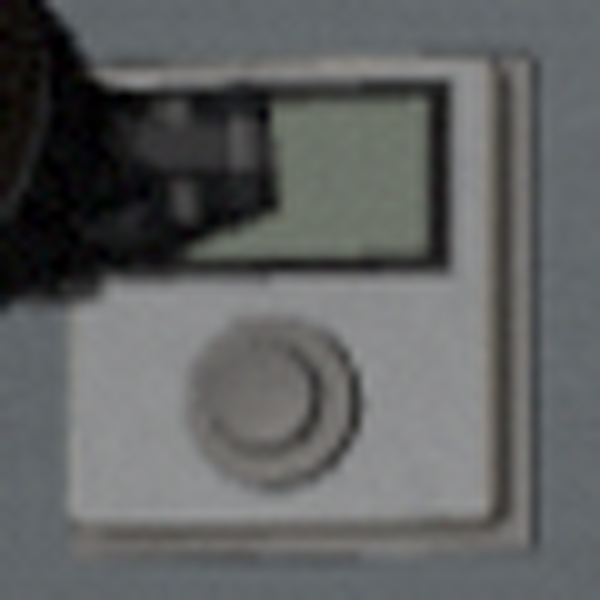

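```bash
python3 - <<'E'
from h import *
d=ld('side');t=ld('top')
print(onz(d,335+288.5/11-.5,300+233.5/11-.5,54),onz(t,180+262.5/10-.5,220+393.5/10-.5,54))
E
```

```text
[480.37388346 308.30377048  54.        ] [482.74069401 305.1614865   54.        ]
```

The two views agree on the key at about (481.5, 306.5, 54). Descending with a check partway; contact expected near reported z of 24.

{"fn": "apply_moves", "kwargs": {
  "plan": [1, 0, 0.002, -0.035, 0, 1, 0, 0.002, -0.07, 0, 1, 0, 0.002, -0.105, 0, 1, 0, 0.002, -0.14, 0, 1, 0, 0.002, -0.165, 0, 1, 0, 0.002, -0.18, 0, 1, 0, 0.002, -0.188, 0, 1, 0, 0.002, -0.188, 0]
}}

```text
clock: 14.17
position: [481.7, 304.5, 43.7]
ee_rot: [-0.057, 0.998, -0.001, -0.001]
contact_force: [0.8, -0.4, 0.4]
gripper_width: 0.2
```

```bash
python3 - <<'E'
from h import *
d=get('side')
a=cv2.resize(d['color'][260:350,315:405,::-1],None,fx=6,fy=6,interpolation=cv2.INTER_CUBIC)
cv2.imwrite('pics/k3.png',a)
s=arm.read_state();print(s['contact_force'],s['position'])
E
```

```text
[0.05835938 0.54593612 0.45955242] [482.62080402 305.5274458   45.24880134]
```

View pics/k3.png

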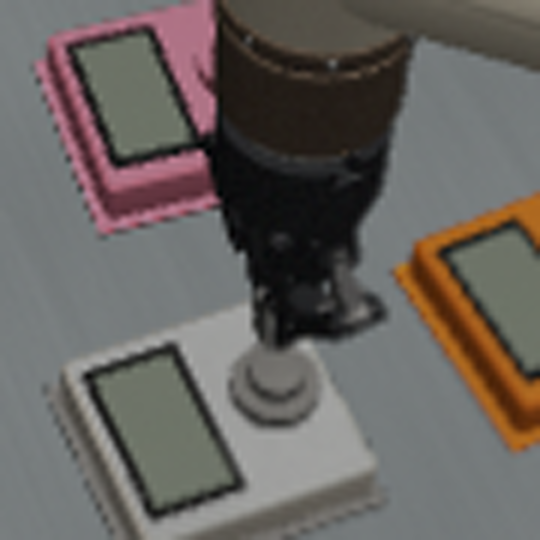

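The fingers hover just above the key without contact at reported 45, which confirms the offset. Stepping down.

{"fn": "apply_moves", "kwargs": {
  "plan": [1, 0, 0.001, -0.006, 0, 1, 0, 0.001, -0.012, 0, 1, 0, 0.001, -0.016, 0, 1, 0, 0.001, -0.018, 0, 1, 0, 0.001, -0.018, 0]
}}

```text
clock: 14.63
position: [482.2, 307.4, 26.9]
ee_rot: [-0.058, 0.998, -0.0, -0.0]
contact_force: [0.3, -0.4, -0.0]
gripper_width: 0.0
```

{"fn": "apply_moves", "kwargs": {
  "plan": [1, 0, 0, -0.001, 0, 1, 0, 0, -0.002, 0, 1, 0, 0, -0.003, 0, 1, 0, 0, -0.003, 0]
}}

```text
clock: 14.97
position: [482.4, 307.6, 24.1]
ee_rot: [-0.058, 0.998, -0.0, -0.0]
contact_force: [-0.3, 0.1, -0.9]
gripper_width: 0.1
```

{"fn": "apply_moves", "kwargs": {
  "plan": [1, 0, 0, -0.001, 0, 1, 0, 0, -0.002, 0, 1, 0, 0, -0.003, 0, 1, 0, 0, -0.003, 0]
}}

```text
clock: 15.3
position: [482.3, 307.4, 20.9]
ee_rot: [-0.058, 0.998, -0.0, -0.0]
contact_force: [-0.4, 0.3, 0.0]
gripper_width: 0.1
```

{"fn": "apply_moves", "kwargs": {
  "plan": [1, 0, 0, -0.001, 0, 1, 0, 0, -0.002, 0, 1, 0, 0, -0.003, 0, 1, 0, 0, -0.003, 0]
}}

```text
clock: 15.63
position: [482.5, 307.6, 18.2]
ee_rot: [-0.058, 0.998, -0.0, 0.0]
contact_force: [0.8, -0.4, 1.7]
gripper_width: -0.0
```

{"fn": "apply_moves", "kwargs": {
  "plan": [1, 0, 0, -0.001, 0, 1, 0, 0, -0.002, 0, 1, 0, 0, -0.003, 0, 1, 0, 0, -0.003, 0]
}}

```text
clock: 15.97
position: [482.5, 307.6, 15.3]
ee_rot: [-0.058, 0.998, 0.0, 0.0]
contact_force: [-0.4, -0.5, 1.8]
gripper_width: 0.3
```

{"fn": "apply_moves", "kwargs": {
  "plan": [1, 0, 0, -0.001, 0, 1, 0, 0, -0.002, 0, 1, 0, 0, -0.003, 0, 1, 0, 0, -0.003, 0]
}}

```text
clock: 16.3
position: [482.6, 307.6, 13.0]
ee_rot: [-0.058, 0.998, -0.0, 0.0]
contact_force: [-2.0, -1.3, 7.4]
gripper_width: 0.2
```

{"fn": "apply_moves", "kwargs": {
  "plan": [1, 0, 0, -0.001, 0, 1, 0, 0, -0.002, 0, 1, 0, 0, -0.003, 0, 1, 0, 0, -0.003, 0]
}}

```text
clock: 16.63
position: [482.7, 307.7, 12.6]
ee_rot: [-0.058, 0.998, -0.0, 0.001]
contact_force: [-6.9, -3.7, 21.5]
gripper_width: -0.0
```

The key is right down: 6 mm from contact near 19 to a hard stop at 12.8, 21 N. Letting it up and retreating.

{"fn": "apply_moves", "kwargs": {
  "plan": [1, 0, 0, 0.005, 0, 1, 0, 0, 0.01, 0, 1, 0, 0, 0.02, 0, 1, 0, 0, 0.05, 0, 1, 0, 0, 0.085, 0, 1, 0, 0, 0.12, 0, 1, 0, 0, 0.155, 0, 1, 0, 0, 0.19, 0]
}}

```text
clock: 17.3
position: [482.1, 307.3, 200.8]
ee_rot: [-0.058, 0.998, -0.0, -0.0]
contact_force: [-0.4, 0.5, -0.7]
gripper_width: 0.2
```

{"fn": "apply_moves", "kwargs": {
  "plan": [1, -0.03, 0, 0.02, 0, 1, -0.06, 0, 0.04, 0, 1, -0.06, 0, 0.04, 0, 1, -0.06, 0, 0.04, 0, 1, -0.06, 0, 0.04, 0, 1, -0.06, 0, 0.04, 0, 1, -0.06, 0, 0.04, 0, 1, -0.06, 0, 0.04, 0]
}}

```text
clock: 17.97
position: [422.7, 307.2, 237.9]
ee_rot: [-0.057, 0.998, -0.001, -0.001]
contact_force: [0.1, -0.5, -0.4]
gripper_width: -0.4
```

```bash
python3 - <<'E'
from h import *
o=cv2.imread('pics/top0.png')
for n in('side','top'):
    d=get(n);c=d['color'][:,:,::-1];cv2.imwrite(f'pics/{n}11.png',c)
s=arm.read_state();print(s['contact_force'],s['position'],s['joint_vel'].round(3))
t=ld('top');d=ld('side')
cv2.imwrite('pics/c11.png',cv2.resize(t['color'][120:270,320:470,::-1],None,fx=4,fy=4,interpolation=cv2.INTER_CUBIC))
cv2.imwrite('pics/k11.png',cv2.resize(d['color'][300:350,335:385,::-1],None,fx=11,fy=11,interpolation=cv2.INTER_CUBIC))
E
```

```text
[ 0.87361036 -0.167601    0.79741546] [422.70845581 307.34580847 238.3360073 ] [ 0.002 -0.006  0.001  0.001  0.    -0.   ]
```

View pics/c11.png

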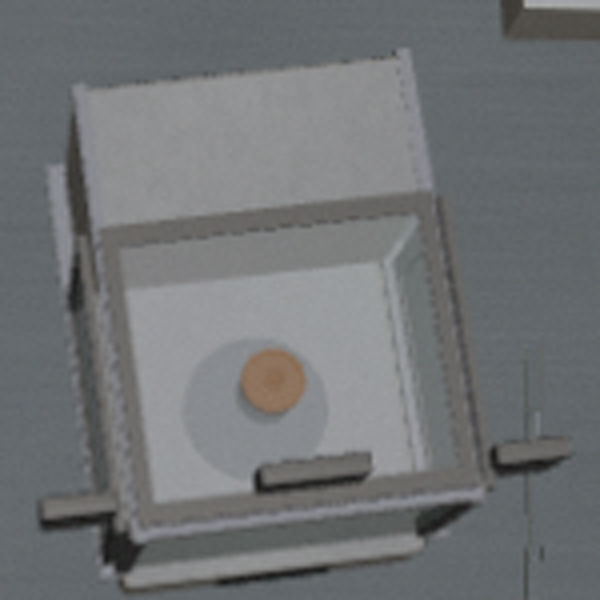

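View pics/k11.png

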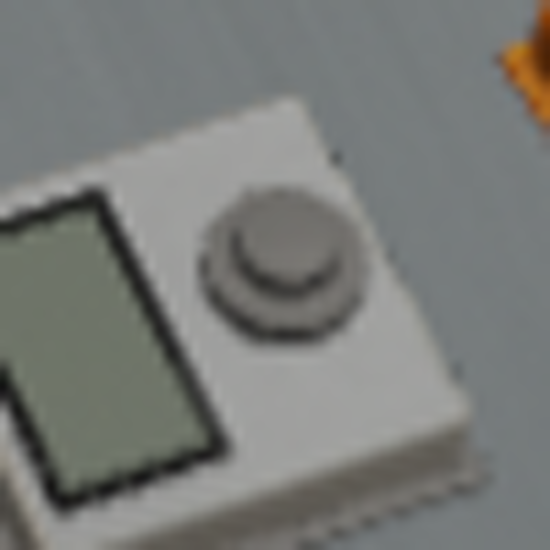

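View pics/side11.png

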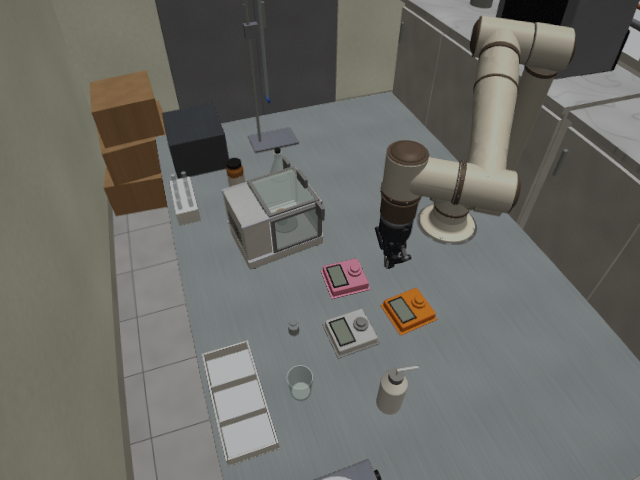

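The panes are still shut, the key is back up, the bottle is on the pan, the bystanders are where they stood, and the arm is clear. Handing in.

```bash
python3 -c "
from bench import arm
print(arm.job_done())"
```

```text
the job is handed in; nothing more can be done
None
```

The roof pane and both side doors are shut, and the tare key was then pressed right down and let up. I handed the job in at about 18 s of the 61 s allowed.

- **Panes:** I pushed the right door, the roof and then the left door forward by their tabs until each met its stop, with 7–12 N on the fingers. The last pictures show all three shut, within 2 px of the expected places. The left ear is furthest off, about 3 mm to the front.
- **Tare key:** I pressed the white terminal's key only after all three were shut. It travelled about 6 mm to a hard stop, reaching 21 N, and it looks fully up again in the last side view.
- **Everything else:** the weighing bottle is still on the pan and the bystanders look unmoved. I compared them by eye, not by measurement.
- **What disagreed:** the real fingertips were about 30 mm higher than the reported TCP. Because of this the first pass at the right ear slid over its top without touching it. I measured the offset from the camera views and depth, corrected for it, and every later contact was within about 5 mm of that. The key was the largest difference: it met the fingers about 5 mm lower than expected.

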